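# Screw down the wax pot lid in the carving shop

## Robot

A 6-joint arm with a two-finger parallel gripper is mounted at the origin on the work surface. World frame = base frame: x ahead of the robot, y to its left, z up, the work surface at z = 0. Lengths are in mm, angles in rad, forces in N, time in s.
With the tool pointing down it reaches from about 375 to 975 mm from the base axis. Payload 3.8 kg.
Tool frame: the origin (TCP) lies at the very end of the fingers, on their centre line; the grasp point (between the pads) lies 19 mm behind it; z points along the fingers, x is the direction in which the jaws open and shut, and the axes are right-handed (so a half turn about z gives the same grasp; the last joint's range is limited). The gripper opens to 88 mm and grips with 3 to 60 N. Pads are 18 mm wide; open, the fingers measure 123 mm over their backs; the gripper's body (75 mm by 187 mm) begins 45 mm behind the grasp point.
Start: joints at [-1.342, 0.264, 1.604, -0, 1.274, -0.037], TCP at [177.305, -651.292, 238.706] pointing down, gripper open.
Joint ranges: [-2.63, 2.63], [-0.94, 2.18], [0.31, 2.57], [-1.31, 4.45], [0, 2.66], [-2.55, 2.55]. Speed limits (rad/s): [2.57, 2.57, 3.14, 3.14, 3.14, 3.14].

## Interface

Orientations are given as [roll, pitch, yaw] about the fixed x, y, z axes, in that order (R = Rz(yaw) Ry(pitch) Rx(roll)).
In Python, from workcell import env, imaging gives the robot as it stands.
- The arm moves only by the shell command python3 -m inch 'ROWS'. ROWS is JSON, a list of rows, each a list of 5 numbers: the shift along the world's x, y, z in cm, then the turn about the world's z in degrees, then the opening, from 0 (shut) to 1 (fully open). In form: [[dx, dy, dz, twist, jaw], ...]. A call has 1 to 10 rows; each row shifts and turns the commanded pose from where the row before left it; what a row does not reach is not made up. A row lasts 1/8 s, in which the tool goes at most 62.5 mm and 10.7 degrees, less where a joint would pass 70% of its speed; a pose out of reach is approached as far as the arm can. A call with a gripper value outside its range is refused whole. The fingers move at their own pace and stop on an object; the grip force is fixed at half the most. Time passes only in rows, so rows that do not move let the fingers close. It gives the time, the measured TCP pose, the force and the opening at its end, in the units of the state.
- env.state(): the state, without advancing time (a new reading comes with each control period).
- imaging.read_camera(name): name is "scene" or "side" or "wrist"; returns the picture (400x640x3 uint8, red, green, blue); there is no depth.
- imaging.camera_params(name): a dict with "fovy" (degrees; the focal length in pixels is half the picture's height over the tangent of half this angle, whatever the lens; pixels are square), "cx", "cy" (the principal point, pixels), "R" (3x3) and "t" (3): a world point X has camera coordinates R X + t. Camera axes: x right, y down, z forward; pixel columns grow to the right and rows downward; lengths in mm; the calibration is good to about 2 mm. A picture is of the moment at which its call begins: read the wrist's pose just before it. camera_params takes no time and is no camera call; for the wrist camera it gives the pose at the moment of the call.
- env.close_job(): hands the job in, once; it reports no verdict.
The state is a dict: "time": time; "joints": joint angles; "qd": joint speeds; "joint_torque": joint torques, N m; "eef_pos": TCP position; "ee_rot": TCP orientation; "contact_force": force on the tool from outside, world axes, zero at the start; "moment": the same for the moment, N m; "opening": opening from 0.0 (shut) to 1.0 (fully open).
Only numpy, scipy, OpenCV 4.12 (cv2) and the standard library are available. Lean on these libraries where they do the work, as an engineer would, in place of code of your own. Each camera call takes 0.05 s, during which the arm holds its last target. There are 200 camera calls.

## Task

The wide wax pot, in the oblong holder block, has its cross-bar lid only laid on its mouth. Without taking the lid off, turn it backward (anticlockwise seen from above) until the bar lies along the block's long side and the lid drops onto the pot, then turn it forward (clockwise) until it is fully home against its stop, a sixth of a turn on, and let go. Leave the carved rabbit near the pots standing where it is.

Things in the scene. Friction and masses are not known exactly. Their poses are not given: they have to be found in the camera images.
- lid_grip (a point): Wood lid, 0.16 kg: disc 92 mm across, 9 mm thick, with a cross bar on a stem. Bar 66 mm long (x), 16 wide (y), 22 high; its underside is 13 mm above the disc. The point is the bar's centre, on the lid's axis; z up. Under the disc a plug with three lugs stands in the mouth. At the start the lugs lie on the collar: point 49 mm above pot_mouth, x turned 40 to 63 deg clockwise of the pot's x.
- pot: Aluminium wax pot, 96 mm across, fixed in a wooden holder block 165 mm (x) by 105 mm (y) by 36 mm high screwed to the bench. Origin under the block's centre, on the pot's axis, at bench level; z up. Its x is the thread start: with the lid's x within about 12 deg of it the lid drops 16 mm, if let or pushed. The forward stop is 60 deg clockwise of the pot's x.
- pot_mouth (a point): Centre of the pot's mouth, on top of its collar, 85 mm above the bench. When dropped, the lid's disc lies on the collar and the bar's centre is 33 mm above this point. From there it turns only clockwise, lugs passing under the collar, which draws the lid down: it must be dropped to within 2 mm to enter. The lid has 2 mm sideways play in the mouth.
- rabbit: Upright carved wooden rabbit, about 66 mm across and 135 mm tall with two ears, loose; origin at the centre of its foot. To be left alone.
There are look-alikes about, which are no part of the job. Leave any orange or red look-alike of the part that bears lid_grip alone.

How it is judged (in metres and radians):
On the way:
1. the lid, turned back, has dropped into the thread start: bar within 17 degrees of the block's long side, lid within 4 mm of the collar (angle between the x axis of lid_grip and the x axis of pot, either way round below 0.3 rad and z of lid_grip in the frame of pot below 0.122 m and horizontal distance between lid_grip and pot below 0.01 m), for 0.1 s.
At the end, for the whole second after the job is handed in: The lid lies down on the pot's collar (within 3.5 mm, level within 6 degrees, centred within 8 mm), turned forward to within 10 degrees of its stop (bar 60 degrees from the block's long side), released and at rest; the rabbit stands within 30 mm of where it was (angle between the x axis of lid_grip and the x axis of pot, either way round between 0.87 and 1.25 rad and z of lid_grip in the frame of pot below 0.1215 m and horizontal distance between lid_grip and pot below 0.008 m and angle between lid_grip's own z axis and vertical below 0.1 rad and distance of rabbit from where it was at the start of the episode below 0.03 m); the robot touches nothing.
It fails at once if the lid is lifted off the pot (more than 20 mm above where it lay) (z of lid_grip in the frame of pot above 0.154 m).
It fails at once if the carved rabbit is knocked over or pushed away (distance of rabbit from where it was at the start of the episode above 0.03 m or angle between rabbit's own z axis and vertical above 0.5 rad).
It also fails if it takes over 35 s, if anything falls off the work surface, if the arm or the gripper's body presses on something with over 40 N, if the wrist force passes 120 N, or if a joint passes its speed limit or range.

## Working session

There is one attempt and no reset: what is moved stays moved. The work goes in short steps, Python scripts to look and compute and a shell command to move; the robot and the scene stay as the last step left them, time stands still between calls to the robot, and variables do not carry over. Pictures are saved under pics/ and viewed, about 8 in all and at most 12, crops included, and the job is handed in when it is done.

```bash
mkdir -p pics; cat > h.py <<'E'
from workcell import env, imaging
import numpy as np, cv2
def grab(n,f):
    p=imaging.camera_params(n); im=imaging.read_camera(n)
    cv2.imwrite(f,im[:,:,::-1]); return im,p
def K(p):
    f=200/np.tan(np.radians(p["fovy"])/2); return f
def proj(p,X):
    c=np.array(p["R"])@np.array(X,float)+np.array(p["t"]).ravel(); f=K(p)
    return p["cx"]+f*c[0]/c[2], p["cy"]+f*c[1]/c[2]
def ray(p,u,v,z):
    R=np.array(p["R"]);t=np.array(p["t"]).ravel();o=-R.T@t
    d=R.T@np.array([(u-p["cx"])/K(p),(v-p["cy"])/K(p),1]); return o+d*(z-o[2])/d[2]
E
python3 - <<'E'
from h import *
print(env.state())
a,p=grab("scene","pics/scene.png");b,q=grab("side","pics/side.png")
for x in (p,q): print({k:np.round(v,3).tolist() for k,v in x.items() if not isinstance(v,str)})
E
```

```text
{'time': 0.0, 'joints': array([-1.34187004e+00,  2.64760590e-01,  1.60537856e+00, -2.76515601e-05,
        1.27370871e+00, -3.69183212e-02]), 'qd': array([-0.00087614, -0.00138936, -0.00087587, -0.00025125,  0.00019553,
        0.00098037]), 'joint_torque': array([ 1.08231805e-03, -5.02103341e+01, -3.56877244e+01,  7.28922151e-02,
        2.91321968e-02, -1.61265307e-04]), 'eef_pos': array([ 177.15298482, -650.5922483 ,  237.38054317]), 'ee_rot': array([-3.14153582e+00,  2.25464555e-03, -1.30494353e+00]), 'contact_force': array([-0.14523214, -0.22740629,  0.34168751]), 'moment': array([-0.00894262, -0.04922383,  0.04063555]), 'opening': 1.000673405836503}
{'fovy': 50.57, 'cx': 320.244, 'cy': 199.807, 'R': [[0.295, 0.955, -0.009], [0.758, -0.24, -0.607], [-0.582, 0.172, -0.795]], 't': [-153.853, -350.528, 1275.02]}
{'fovy': 42.557, 'cx': 325.121, 'cy': 205.778, 'R': [[-0.777, -0.63, 0.003], [-0.381, 0.466, -0.799], [0.501, -0.622, -0.602]], 't': [404.831, 321.737, 885.396]}
```

View pics/scene.png

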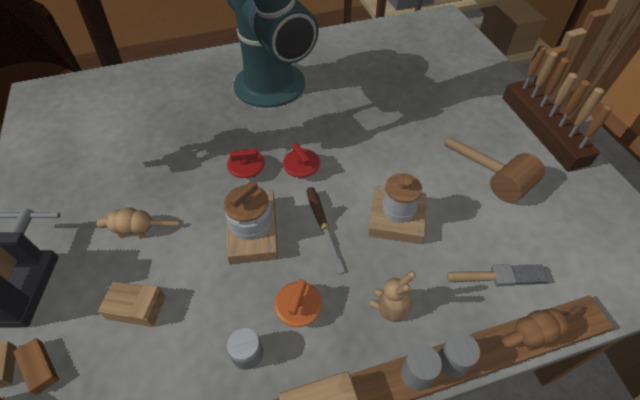

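View pics/side.png

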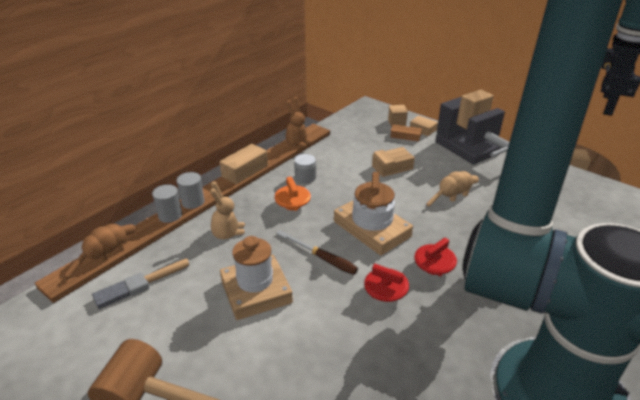

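The candidates for the lidded pot are:
- **Scene (249,215), side (374,208):** a wide pot in an oblong block, with a brown bar lid.
- **Scene (402,200), side (253,268):** a narrow pot in a square block, with a knob lid.

The first fits the description. The red lids at scene (245,162) and (301,161) and the orange lid at (298,303) are loose look-alikes. The rabbit is at scene (395,298). Next is an enlarged crop to confirm and to measure from.

```bash
python3 - <<'E'
import cv2,numpy as np
a=cv2.imread("pics/scene.png")[170:270,205:295];b=cv2.imread("pics/side.png")[160:260,325:415]
cv2.imwrite("pics/c1.png",np.hstack([cv2.resize(x,None,fx=4.4,fy=4.4,interpolation=cv2.INTER_CUBIC) for x in(a,b)]))
E
```

```text
(no output)
```

View pics/c1.png

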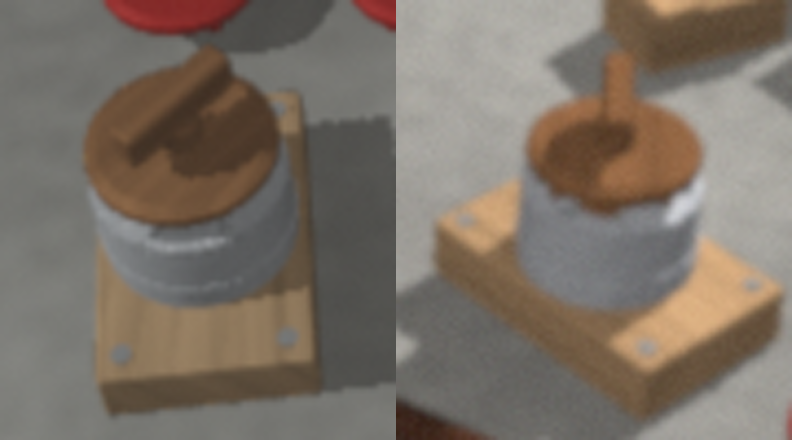

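The crop confirms it: brown cross-bar lid, wide aluminium pot, oblong block. I'll compute the poses from the block corners, bar ends and disc in both views.

```bash
python3 - <<'E'
from h import *
p=imaging.camera_params("scene");q=imaging.camera_params("side")
S=lambda x,y,z:ray(p,205+x/4.4,170+y/4.4,z)
D=lambda x,y,z:ray(q,325+(x-396)/4.4,160+y/4.4,z)
r=lambda n,*a:print(n,*[np.round(x[:2],1) for x in a])
c=[S(97,382,36),S(315,360,36),S(300,92,36)]
d=[D(437,230,36),D(645,388,36),D(782,290,36)]
r("scene corners",*c);r("side corners",*d)
r("centres",(c[0]+c[2])/2,(d[0]+d[2])/2)
e=lambda a,b:np.degrees(np.arctan2(*(b-a)[1::-1]))
print("long dir",e(c[1],c[2]),e(d[1],d[0]),"short",e(c[0],c[1]), e(d[1],d[2]))
b=[S(120,137,145),S(212,53,145)]; r("bar",*b,(b[0]+b[1])/2); print(e(*b))
r("disc scene",S(181,143,121.5)); r("disc side",D(615,152,121.5))
# side bar top (end-on)
r("bar side",D(620,60,145),D(618,90,145))
E
```

```text
scene corners [ 577.3 -218.2] [ 596.5 -117.9] [436.6 -87.3]
side corners [ 586.7 -115.6] [426.6 -80.1] [ 414.1 -190.1]
centres [ 507.  -152.8] [ 500.4 -152.9]
long dir 169.1714800095747 -12.518500129976715 short 79.19025685729078 -96.48597575293233
bar [ 525.3 -179.1] [ 490.1 -130.4] [ 507.7 -154.7]
125.87174652882497
disc scene [ 518.2 -153.8]
disc side [ 489.4 -135.6]
bar side [ 516.3 -176.5] [ 501.4 -153.1]
```

```bash
python3 -m inch '[[3.2,4.9,0,10.5,1],[3.2,4.9,0,10.5,1],[3.2,4.9,0,10.5,1],[3.2,4.9,0,10.5,1],[3.2,4.9,0,10.5,1],[3.2,4.9,0,10.5,1],[3.2,4.9,0,10.5,1],[3.2,4.9,0,10.5,1],[3.2,4.9,0,10.5,1],[3.2,4.9,0,10.5,1]]'; python3 -m inch '[[0.7,0.8,0,6,1],[0,0,0,0,1],[0,0,0,0,1]]'; python3 - <<'E'
from h import *
s=env.state();print(s["eef_pos"],np.degrees(s["ee_rot"]),s["joints"],s["time"])
im,p=grab("wrist","pics/w1.png");print(p["fovy"],np.round(p["R"],3).tolist(),p["t"])
import pickle;pickle.dump(p,open("w1.pkl","wb"))
E
```

```text
time: 1.35
eef_pos: [497.8, -159.5, 238.4]
ee_rot: [-3.142, 0.0, 0.534]
contact_force: [-0.1, 0.2, -0.2]
opening: 0.999
time: 1.72
eef_pos: [503.7, -153.7, 238.3]
ee_rot: [-3.141, 0.001, 0.63]
contact_force: [0.3, -0.3, 0.2]
opening: 1.003
[ 503.74950454 -153.68243918  238.34921561] [-1.79973294e+02  4.02472457e-02  3.61064739e+01] [-3.43197858e-01 -1.70670361e-02  1.91843277e+00 -3.36726096e-04
  1.24100745e+00 -9.73265374e-01] 1.725
70.47743940343636 [[0.808, 0.589, -0.002], [0.559, -0.766, 0.317], [0.185, -0.257, -0.949]] [-314.77377529 -444.9186262   257.69679516]
```

View pics/w1.png

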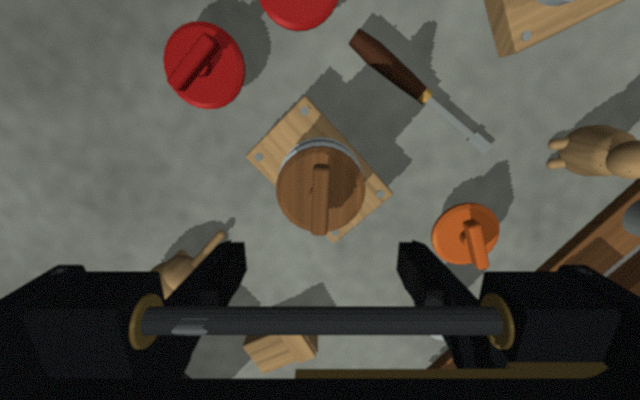

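```bash
python3 - <<'E'
from h import *
import pickle;p=pickle.load(open("w1.pkl","rb"))
im=cv2.imread("pics/w1.png")[85:250,235:405];cv2.imwrite("pics/c2.png",cv2.resize(im,None,fx=4,fy=3.6*10/9,interpolation=cv2.INTER_CUBIC)[:600])
e=lambda a,b:np.degrees(np.arctan2(*(b-a)[1::-1]))
a,b=ray(p,320,165,145),ray(p,319,233,145);print(a,b,(a+b)/2,e(b,a),np.linalg.norm(a-b))
c=[ray(p,*x,36) for x in [(306,97),(247,157),(334,240),(392,190)]];print(np.round(c,1),sum(c)/4,e(c[0],c[3]),e(c[1],c[2]))
print("disc",ray(p,320,188,110))
E
```

```text
[ 482.50131515 -128.66358607  145.        ] [ 519.26537728 -180.81388619  145.        ] [ 500.88334621 -154.73873613  145.        ] 125.18244258923977 63.806348168151146
[[ 434.8  -91.9   36. ]
 [ 416.  -191.7   36. ]
 [ 570.8 -219.    36. ]
 [ 588.3 -118.5   36. ]] [ 502.47525525 -155.26759148   36.        ] -9.856179470497409 -9.97281046846252
disc [ 500.20251144 -153.40517877  110.        ]
```

View pics/c2.png

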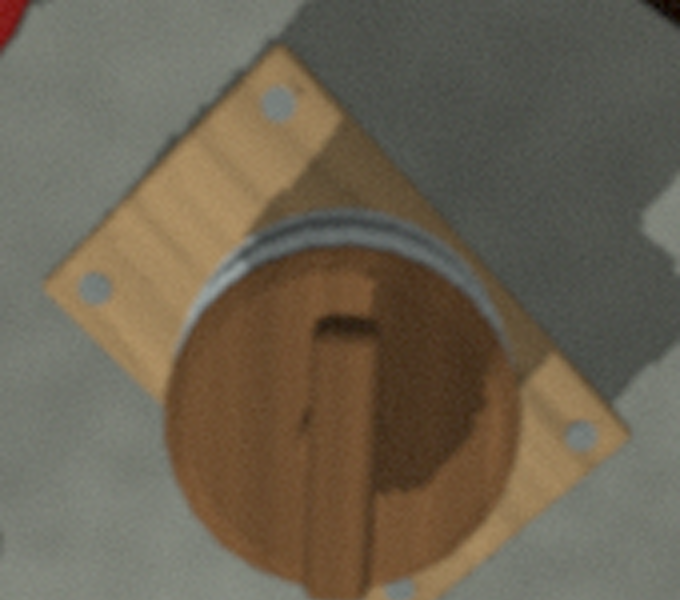

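```bash
python3 -m inch '[[-0.1,-0.1,-4,-1,1],[0,0,-4,0,1],[0,0,-3,0,0.6],[0,0,-1.1,0,0.4],[0,0,0,0,0.3],[0,0,0,0,0.3]]'; python3 -m inch '[[0,0,0,0,0.1],[0,0,0,0,0],[0,0,0,0,0],[0,0,0,0,0]]'
```

```text
time: 2.52
eef_pos: [504.4, -155.0, 119.3]
ee_rot: [3.139, -0.002, 0.614]
contact_force: [-0.4, -0.3, 1.0]
opening: 0.57
time: 3.02
eef_pos: [503.5, -154.4, 118.2]
ee_rot: [3.141, -0.0, 0.615]
contact_force: [-0.3, -0.4, 2.5]
opening: 0.229
```

```bash
python3 -m inch '[[0,0,0,0,0],[0,0,0,0,0]]'
```

```text
time: 3.28
eef_pos: [503.6, -154.4, 118.2]
ee_rot: [3.141, -0.0, 0.615]
contact_force: [-1.1, -0.7, 5.2]
opening: 0.231
```

```bash
python3 -m inch '[[0,0,0,7,0],[0,0,0,8,0],[0,0,0,8,0],[0,0,0,8,0],[0,0,0,7,0],[0,0,0,7,0],[0,0,0,0,0]]'; python3 - <<'E'
from h import *
s=env.state();print(s["contact_force"],s["moment"])
im,p=grab("wrist","pics/w2.png");import pickle;pickle.dump(p,open("w2.pkl","wb"))
E
```

```text
time: 4.15
eef_pos: [502.8, -154.0, 116.8]
ee_rot: [-3.14, -0.0, 1.399]
contact_force: [-0.2, -0.3, -1.2]
opening: 0.234
[-0.1505277  -0.27952609 -1.22786942] [ 0.05994501 -0.13150272  0.00204783]
```

View pics/w2.png

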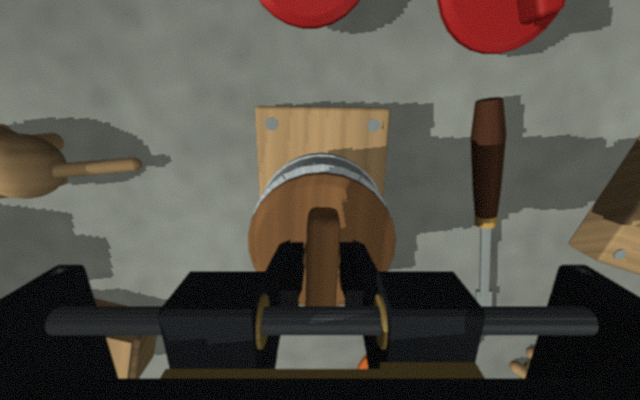

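The bar now lies along the block's long side: bar near (322,250), block edges at columns 257 and 388. Next I push the lid down.

```bash
python3 -m inch '[[0,0,-0.5,0,0],[0,0,-0.5,0,0],[0,0,-0.4,0,0],[0,0,-0.2,0,0],[0,0,0,0,0]]'
```

```text
time: 4.82
eef_pos: [503.0, -154.2, 102.2]
ee_rot: [-3.141, -0.0, 1.4]
contact_force: [-3.6, 1.1, 4.6]
opening: 0.235
```

```bash
python3 -m inch '[[0,0,-0.2,0,0],[0,0,0,0,0]]';python3 -m inch '[[0,0,-0.1,0,0],[0,0,0,0,0]]'
```

```text
time: 5.08
eef_pos: [503.0, -154.2, 102.0]
ee_rot: [-3.14, -0.0, 1.4]
contact_force: [-9.3, 3.3, 16.5]
opening: 0.23
time: 5.32
eef_pos: [503.1, -154.2, 102.0]
ee_rot: [-3.141, -0.0, 1.4]
contact_force: [-11.1, 4.3, 22.7]
opening: 0.233
```

The push met a hard seat at TCP z 102.0, 16.2 mm below the grasp height, so the lid has dropped. Now I turn it clockwise.

```bash
python3 -m inch '[[0,0,0.1,-4,0],[0,0,0,-7,0],[0,0,0,-7,0],[0,0,0,-7,0],[0,0,0,-7,0],[0,0,0,0,0]]'; python3 -c "
from h import *
print(env.state()['moment'])"
```

```text
time: 6.08
eef_pos: [505.6, -155.1, 102.2]
ee_rot: [3.137, -0.002, 0.841]
contact_force: [-0.3, 0.5, 8.1]
opening: 0.232
[0.02881898 0.01627966 0.10904926]
```

```bash
python3 -m inch '[[0,0,0,-7,0],[0,0,0,-7,0],[0,0,0,-6,0],[0,0,0,-5,0],[0,0,0,0,0]]'; python3 -c "
from h import *
print(env.state()['moment'])"
```

```text
time: 6.7
eef_pos: [505.4, -155.2, 102.1]
ee_rot: [3.138, -0.003, 0.405]
contact_force: [-1.1, -0.1, 9.7]
opening: 0.235
[0.01352101 0.14458617 0.20434608]
```

```bash
python3 -m inch '[[0,0,0,-4,0],[0,0,0,0,0]]'; python3 - <<'E'
from h import *
s=env.state();print(s['moment'])
im,p=grab("wrist","pics/w3.png");import pickle;pickle.dump(p,open("w3.pkl","wb"))
E
```

```text
time: 6.95
eef_pos: [505.0, -155.0, 102.1]
ee_rot: [3.139, -0.003, 0.336]
contact_force: [-2.3, 1.0, 9.9]
opening: 0.234
[0.08123269 0.34609275 0.34670471]
```

View pics/w3.png

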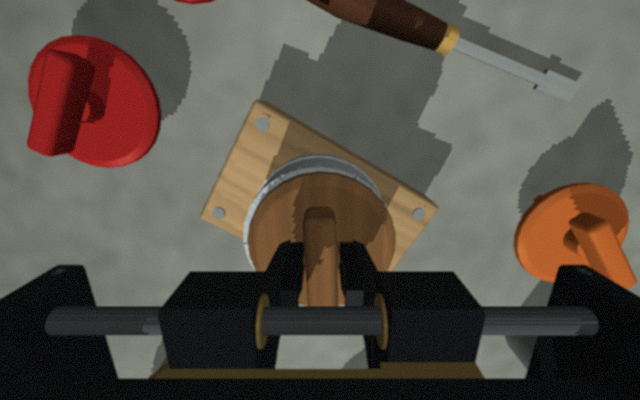

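The lid has turned with the gripper, with the bar about 61° from the block's long side (bar near (320,255), block corners (257,100), (437,208), (203,217)). I'll press a little further against the stop.

```bash
python3 -m inch '[[0,0,0,-4,0],[0,0,0,0,0]]'; python3 -c "
from h import *
print(env.state()['moment'])"
```

```text
time: 7.25
eef_pos: [504.8, -155.2, 102.1]
ee_rot: [3.139, -0.002, 0.266]
contact_force: [-2.7, 0.0, 9.7]
opening: 0.232
[0.018084   0.42409725 0.25860451]
```

```bash
python3 -m inch '[[0,0,0,-4,0],[0,0,0,0,0]]'; python3 -c "
from h import *
print(env.state()['moment'])"
```

```text
time: 7.5
eef_pos: [504.9, -155.7, 102.1]
ee_rot: [3.138, -0.002, 0.197]
contact_force: [-2.6, -2.2, 10.7]
opening: 0.229
[-0.39322263  0.42620373  0.39252439]
```

```bash
python3 -m inch '[[0,0,0.2,2,0],[0,0,0,0,0.4],[0,0,0,0,0.6],[0,0,0,0,0.7],[0,0,0,0,0.7]]'; python3 -m inch '[[0,0,3,0,0.8],[0,0,5,0,1],[0,0,5,0,1],[0,0,0,0,1],[0,0,0,0,1]]'; python3 - <<'E'
from h import *
im,p=grab("wrist","pics/w4.png");import pickle;pickle.dump(p,open("w4.pkl","wb"))
c=im[60:260,220:420,::-1];cv2.imwrite("pics/c4.png",cv2.resize(c,None,fx=3,fy=3,interpolation=cv2.INTER_CUBIC))
E
```

```text
time: 8.12
eef_pos: [503.1, -154.1, 101.4]
ee_rot: [-3.141, 0.0, 0.231]
contact_force: [-0.3, -0.2, 1.0]
opening: 0.658
time: 8.75
eef_pos: [503.0, -154.1, 231.2]
ee_rot: [-3.141, 0.0, 0.231]
contact_force: [0.3, 0.3, -0.6]
opening: 1.002
```

View pics/c4.png

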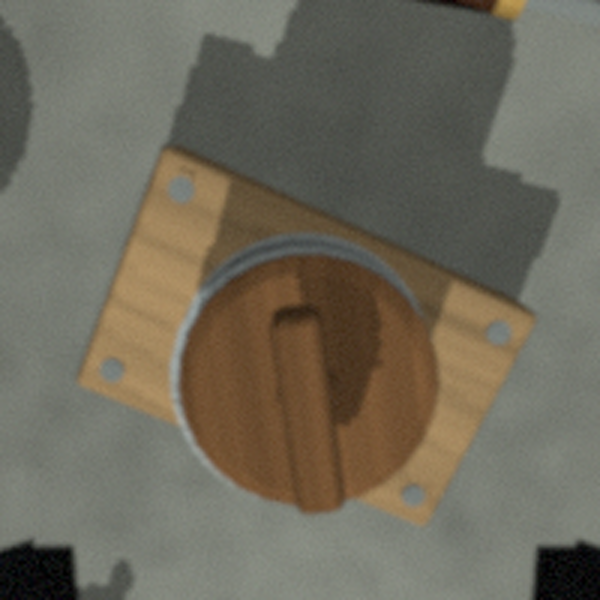

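The lid is down, and the bar is tilted slightly against the fingers, which fits it having met the stop while the pads slipped. I'll measure its angle.

```bash
python3 - <<'E'
from h import *
import pickle;p=pickle.load(open("w4.pkl","rb"))
C=lambda x,y,z:ray(p,220+x/3,60+y/3,z)
e=lambda a,b:np.degrees(np.arctan2(*(b-a)[1::-1]))
a,b=C(299,322,129),C(322,510,129)
c=[C(*x,36) for x in [(172,150),(80,380),(425,525),(535,317)]]
print("bar",e(b,a),(a+b)/2,np.linalg.norm(a-b)," z118+16 alt len",np.linalg.norm(C(299,322,145)-C(322,510,145)))
print("long",e(c[0],c[3]),e(c[1],c[2]),(sum(c)/4)[:2])
print("screws",e(C(182,189,36),C(498,332,36)),e(C(112,370,36),C(413,495,36)))
# disc width
print(np.linalg.norm(C(180,375,94)-C(438,375,94)),np.linalg.norm(C(180,375,110)-C(438,375,110)),C(310,382,94))
E
```

```text
bar 109.99483189656031 [ 505.14135404 -155.62153398  129.        ] 61.36077729075522  z118+16 alt len 57.40820565969365
long -10.900663329622459 -11.094939638987709 [ 503.91113666 -156.53468559]
screws -10.807105703389425 -10.63262830073066
89.12671313541432 84.09465093661865 [ 504.56584585 -153.62685672   94.        ]
```

```bash
python3 -m inch '[[0,0,2,0,1],[0,0,0,0,1],[0,0,0,0,1]]'; python3 -c "
from h import *
env.close_job()"
```

```text
time: 9.18
eef_pos: [502.5, -154.0, 249.9]
ee_rot: [-3.14, 0.002, 0.231]
contact_force: [-0.3, -0.5, 0.4]
opening: 1.008
the job is handed in; nothing more can be done
```

The lid is on the wide pot, turned forward to its stop and released. I handed the job in at 9.2 s.

- **Turning back:** I gripped the bar and turned it about 45° anticlockwise, until it lay along the block's long side. I then pushed it down until it met a hard seat 16.2 mm lower, against the stated 16 mm.
- **Turning forward:** I turned the gripper about 69° clockwise, then opened it and backed off straight up.
- **Last check (wrist camera, before handing in):**
  - The bar was at 110° and the block's long side at 169°, so about 59° apart; the stop is at 60°.
  - The lid was centred to within about 3 mm, which is about as close as I could measure.
  - The contact force was near zero with the gripper clear.
- **Loose ends:**
  - The gripper turned about 69° but the bar only about 60°. I take that as the pads slipping at the stop, because the turning moment never rose sharply (about 0.3 to 0.4 N m).
  - The seated height rests on the TCP reading and on the disc's apparent size. That came out at 89 mm if seated and 84 mm if not, against a true 92 mm.
- **Rabbit:** the arm never went near it, but I did not measure its position again.

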